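# Post the orange bin tag into the returns box

## Task

Take the orange tag out of the rack and post it, narrow end up, through the slot in the steel plate on top of the grey returns box. The slot is only just wider than the tag and has a spring inside: feel for it and push gently, never forcing the tag or the gripper against the box, until the tag has dropped wholly into the box. Leave the other two tags in the rack and the rest of the bench as it is.

Things in the scene. Friction and masses are not known exactly. Their poses are not given: they have to be found in the camera images.
- returns_box: Grey returns box fixed to the bench, 170 (its x) by 200 (its y) by 164 mm high (its z, up), clear window in its -x side, walls 5 mm. Origin: centre of its underside. On its roof lies a bright steel slot plate, 118 by 126 by 4 mm, its top 164 mm above the origin, with a slot through the plate's middle
- roof_middle (a point): Middle of the box's roof, at the height of the slot plate's top; axes as the box. The slot is 11 mm wide along x, 74 mm long along y. The plate was clamped off-centre by hand: the slot's centre lies somewhere from 3 to 23 mm to the +x side of this point (away from the window) and this is not measured, so find it by touch or by eye; along y it is centred on this point
- box_floor (a point): Middle of the inner floor of the returns box, 158 mm below the slot plate's top. Just under the plate two spring noses, 21 to 33 mm either side of the slot's middle, press on the tag's wide part: pushing takes about 5 to 20 N, and a tag let go there stays stuck. When its wide part is past them, with 3 to 12 mm of narrow end still standing out, it falls to this floor
- orange_tag_center (a point): Centre of the orange tag, a rigid plastic plate (60 g) standing upright in the rack: 8 mm thick (its x), 68 mm wide (its y), 100 mm tall (its z, up). The top 26 mm is a narrow end only 36 mm wide. Point: middle of the plate, 50 mm above its lower edge. It may stand in any of the rack's three places
- orange_tag_foot (a point): Middle of the lower (wide) edge of the orange tag, 50 mm below its centre
- tag_rack: Black tag rack fixed to the bench, 60 (x) by 275 (y) by 30 mm high, with three pockets in a row along its y, 90 mm apart, each 10 by 71 mm and 24 mm deep. The tags stand in them, thickness along the rack's x, and reach 76 mm above the rack. Origin: centre of its underside
- green_tag_center (a point): Centre of the green tag, same shape as the orange one, in the rack; leave it there
- blue_tag_center (a point): Centre of the blue tag, same shape as the orange one, in the rack; leave it there
- spray_can: Green can, 54 mm across, 150 mm tall, standing behind; leave it. Origin: centre of its underside
- carton: Cardboard carton 100 by 140 by 80 mm; leave it. Origin: centre of its underside
- tape_roll: Brown roll of tape lying flat, 100 mm across, 45 mm high; leave it. Origin: centre of its underside
- shackle: Steel shackle, about 60 by 60 by 12 mm, lying between box and rack; leave it. Origin: underside of its middle
- scanner: Black hand scanner, about 90 by 50 by 48 mm; leave it. Origin: underside of its foot
- tally_board: Thin plywood board 210 by 150 by 6 mm lying on the bench; leave it. Origin: centre of its underside
Things that resemble listed ones, but are neither listed nor needed, are in the scene too. Of the things like the part that bears orange_tag_center, leave any that is yellow; of the rest the smaller one is meant.

How it is judged:
On the way, in this order (a step that is already met when the one before it is completed fails the run):
1. the orange tag has been drawn up out of the rack (height (world z) of orange_tag_foot above 0.04 m), for 0.1 s.
2. the orange tag is in the slot, upright, narrow end up, its lower edge at least 12 mm below the top of the slot plate (z of orange_tag_foot in the frame of returns_box below 0.152 m and z of orange_tag_center in the frame of returns_box above 0.15 m and x of orange_tag_foot in the frame of returns_box between -0.01 and 0.035 m and y of orange_tag_foot in the frame of returns_box between -0.012 and 0.012 m and angle between orange_tag_center's own z axis and vertical below 0.2 rad), for 0.1 s.
At the end, for the whole second after the job is handed in: The orange tag lies or leans at rest (under 30 mm/s) wholly inside the returns box, its centre less than 85 mm above the box's underside and within the box's walls (z of orange_tag_center in the frame of returns_box below 0.085 m and x of orange_tag_center in the frame of returns_box between -0.085 and 0.085 m and y of orange_tag_center in the frame of returns_box between -0.1 and 0.1 m and linear speed of orange_tag below 0.03 m/s); the robot touches nothing.
It fails at once if the orange tag is forced against the returns box with more than 60 N (contact force between orange_tag and returns_box above 60 N).
It fails at once if the gripper is forced against the returns box with more than 60 N (contact force between the arm and returns_box above 60 N).
It fails at once if the green or blue tag is moved by more than 30 mm (distance of any of green_tag_center, blue_tag_center from where it was at the start of the episode above 0.03 m).
It fails at once if another thing on the bench is moved by more than 30 mm (distance of any of spray_can, carton, tape_roll, shackle, scanner, tally_board from where it was at the start of the episode above 0.03 m).
It also fails if it takes over 72 s, if anything falls off the work surface, if the arm or the gripper's body presses on something with over 40 N, if the wrist force passes 120 N, or if a joint passes its speed limit or range.

## Robot

A 6-joint arm with a two-finger parallel gripper is mounted at the origin on the work surface. World frame = base frame: x ahead of the robot, y to its left, z up, the work surface at z = 0. Lengths are in m, angles in rad, forces in N, time in s.
With the tool pointing down it reaches from about 0.35 to 0.775 m from the base axis. Payload 7.3 kg.
Tool frame: the origin (TCP) lies at the very end of the fingers, on their centre line; the grasp point (between the pads) lies 19 mm behind it (robot.tcp_to_grasp is the distance from the TCP to the grasp point, in m); z points along the fingers, y is the direction in which the jaws open and shut (so a half turn about z gives the same grasp; the last joint's range is limited). The gripper opens to 92 mm and grips with 3 to 60 N. Pads are 19 mm wide; open, the fingers measure 130 mm over their backs; the gripper's body (75 mm by 190 mm) begins 47 mm behind the grasp point.
Start: joints at [1.162, 0.342, 1.524, -0, 1.275, -0.146], TCP at [0.136, 0.507, 0.227] pointing down, gripper open.
Joint ranges: [-2.53, 2.53], [-0.77, 2.02], [0.04, 2.7], [-1, 4.14], [0.28, 2.66], [-3.11, 3.11]. Speed limits (rad/s): [2.57, 2.57, 3.14, 3.14, 3.14, 3.14].

## Interface

Orientations are given as [roll, pitch, yaw] about the fixed x, y, z axes, in that order (R = Rz(yaw) Ry(pitch) Rx(roll)).
In Python, from cell import robot gives the robot as it stands.
- The arm moves only by the tool arm_command, never from a script. Its argument "motion" is a list that holds one entry, the list of rows, each a list of 7 numbers: the turn, a rotation vector about the tool's x, y, z in units of 90 degrees (1.0 is 90 degrees), then the shift along the tool's x, y, z in units of 30 cm (1.0 is 30 cm), then the opening, from -1 (shut) to 1 (fully open). In form: [[[wx, wy, wz, tx, ty, tz, grip], ...]]. A call has 1 to 8 rows; each row is the pose to reach, as a shift and turn from the pose commanded when the call began, along the tool's axes at that moment; what a row does not reach only later rows make up. A row lasts 1/10 s, in which the tool goes at most 50 mm and 8.59 degrees, less where a joint would pass 70% of its speed; a pose out of reach is approached as far as the arm can. A call with a number of a shift or a turn outside -1 to 1 is refused whole. A call with a gripper value outside its range is refused whole. The fingers move at their own pace and stop on an object; "grip_force" is the grip in N (left out, the last holds). Time passes only in rows, so rows that repeat a pose let the fingers close. It gives the time, the measured TCP pose, the force and the opening at its end, in the units of the state.
- robot.observe(): the state, without advancing time (a new reading comes with each control period).
- robot.read_camera(name): name is "side" or "top" or "wrist"; returns a dict with "image" (400x640x3 uint8, red, green, blue), "z_map" (400x640 float32, m along the optical axis (not along the pixel's ray), 0 where there is no reading), "fov_y" (degrees; the focal length in pixels is half the picture's height over the tangent of half this angle, whatever the lens; pixels are square), "cx", "cy" (the principal point, pixels), "cam_to_world" (4x4, takes a point from camera to world coordinates). Camera axes: x right, y down, z forward; pixel columns grow to the right and rows downward; lengths in m; the calibration is good to about 2 mm. A picture is of the moment at which its call begins.
- robot.hand_in(): hands the job in, once; it reports no verdict.
The state is a dict: "time": time; "qpos": joint angles; "qvel": joint speeds; "joint_efforts": joint torques, N m; "tool_pos": TCP position; "tool_rot": TCP orientation; "contact_force": force on the tool from outside, world axes, zero at the start; "torque": the same for the moment, N m; "opening": finger opening in m.
Only numpy, scipy, OpenCV 4.12 (cv2) and the standard library are available. Lean on these libraries where they do the work, as an engineer would, in place of code of your own. Each camera call takes 0.05 s, during which the arm holds its last target.

## Working session

There is one attempt and no reset: what is moved stays moved. The work goes in short steps, Python scripts to look and compute and a tool call to move; the robot and the scene stay as the last step left them, time stands still between calls to the robot, and variables do not carry over. Pictures are saved under pics/ and viewed, and the job is handed in when it is done.

Besides the shell and the picture viewer there is one more tool, called by a JSON object that holds its "name" and its "arguments". arm_command: Moves the arm, as the interface text tells. Its arguments: {"type":"object","properties":{"motion":{"type":"array"},"grip_force":{"type":"number"}},"required":["motion"]}

```bash
ls; mkdir -p pics
cat > h.py <<'E'
import numpy as np, cv2
from cell import robot
from scipy.spatial.transform import Rotation as R
def cam(n):
    c=robot.read_camera(n); np.savez('%s.npz'%n,**c); return c
def load(n): return dict(np.load('%s.npz'%n))
def pts(c):
    h,w=c['z_map'].shape; f=h/2/np.tan(np.radians(float(c['fov_y']))/2)
    u,v=np.meshgrid(np.arange(w),np.arange(h)); z=c['z_map']
    P=np.stack([(u-c['cx'])/f*z,(v-c['cy'])/f*z,z],-1)
    T=c['cam_to_world']; return P@T[:3,:3].T+T[:3,3]
def save(c,name,crop=None,s=1):
    im=c['image'][:,:,::-1]
    if crop: x0,y0,x1,y1=crop; im=im[y0:y1,x0:x1]
    cv2.imwrite('pics/'+name,cv2.resize(im,None,fx=s,fy=s,interpolation=cv2.INTER_CUBIC))
E
python3 - <<'E'
from h import *
s=robot.observe(); print(s)
for n in ('top','side','wrist'):
    c=cam(n); save(c,n+'0.png'); print(n,c['fov_y'],c['cam_to_world'].round(3).tolist())
E
```

```text
pics
{'time': 0.0, 'qpos': array([ 1.16200264e+00,  3.42690570e-01,  1.52500181e+00, -1.95525041e-05,
        1.27541550e+00, -1.46011701e-01]), 'qvel': array([ 0.00069385,  0.00029882,  0.00039994, -0.0002585 , -0.00013119,
        0.00033899]), 'joint_efforts': array([ 3.82552080e-04, -4.31232512e+01, -2.44226682e+01,  7.18720886e-02,
        5.58517501e-02, -1.05313893e-04]), 'tool_pos': array([0.13620506, 0.50660271, 0.22606697]), 'tool_rot': array([-3.14009083e+00, -2.01957651e-04,  2.87881622e+00]), 'contact_force': array([-0.2688583 ,  0.39584799,  0.53165832]), 'torque': array([0.00917288, 0.0300774 , 0.04224788]), 'opening': 0.09193055039556929}
top 52.35131447486813 [[0.022, -0.993, 0.118, 0.42], [-1.0, -0.024, -0.012, 0.031], [0.014, -0.118, -0.993, 1.333], [0.0, 0.0, 0.0, 1.0]]
side 42.89969573210615 [[-0.926, -0.232, 0.298, 0.062], [-0.377, 0.603, -0.702, 1.172], [-0.017, -0.763, -0.646, 1.177], [0.0, 0.0, 0.0, 1.0]]
wrist 64.16213390936048 [[0.26, 0.93, 0.261, 0.066], [0.966, -0.25, -0.072, 0.525], [-0.002, 0.271, -0.963, 0.384], [0.0, 0.0, 0.0, 1.0]]
```

View pics/top0.png

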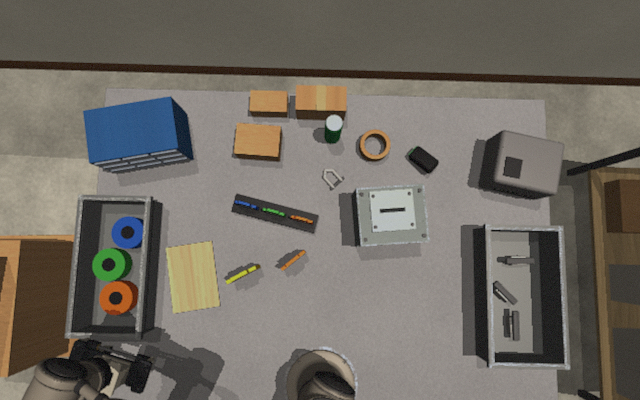

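View pics/side0.png

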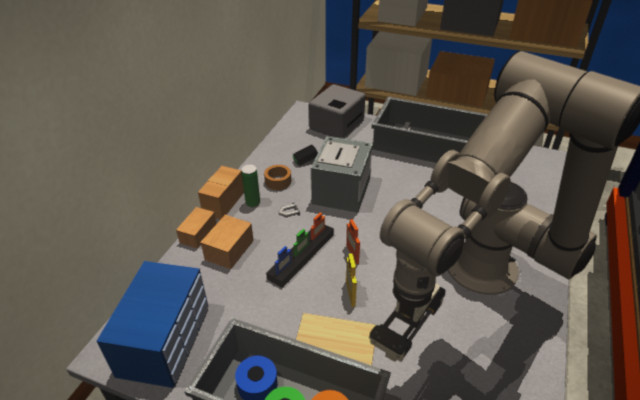

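View pics/wrist0.png

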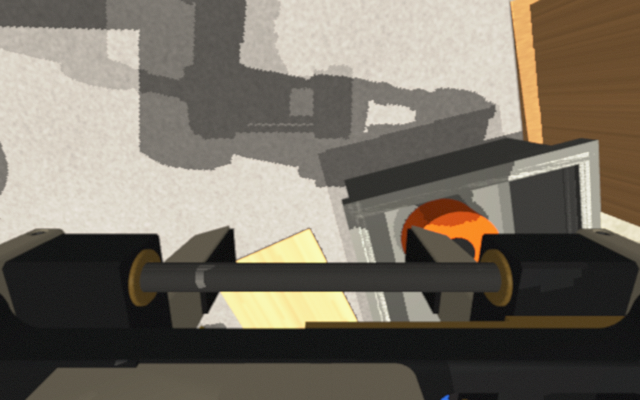

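Top view: the rack runs from (235,205) to (318,222), with the orange tag in its right place at about (301,219). The box is at (391,215). The yellow tag at (243,272) and the loose orange one at (291,260) are decoys.

Run:
```python
from h import *
c=load('top'); save(c,'topc.png',(225,180,435,260),3.8)
P=pts(c)
def roi(x0,y0,x1,y1): return P[y0:y1,x0:x1].reshape(-1,3), c['image'][y0:y1,x0:x1].reshape(-1,3).astype(int)
p,i=roi(350,180,435,250)
# plate top
q=p[(p[:,2]>0.15)&(p[:,2]<.18)]; print(len(q),np.percentile(q[:,2],[5,50,95]))
r=cv2.minAreaRect(q[:,:2].astype(np.float32)*1000); print('box',r)
p,i=roi(225,185,325,240)
q=p[(p[:,2]>0.02)&(p[:,2]<.036)]; print('rack',cv2.minAreaRect(q[:,:2].astype(np.float32)*1000),len(q))
for n,m in (('orange',(i[:,0]>150)&(i[:,1]<140)&(i[:,2]<80)),('green',(i[:,1]>i[:,0]+40)&(i[:,1]>i[:,2]+40)),('blue',(i[:,2]>i[:,0]+50))):
    q=p[m&(p[:,2]>.04)]; print(n,len(q),q.mean(0),q.min(0),q.max(0))
    t=q[q[:,2]>.098]; print(len(t),t.mean(0) if len(t) else '', cv2.minAreaRect(t[:,:2].astype(np.float32)*1000) if len(t)>3 else '')
c=load('side'); save(c,'sidec.png',(260,120,400,300),4)
```

```text
3953 [0.15675939 0.16151963 0.1665154 ]
box ((524.5735473632812, -194.05172729492188), (170.4639129638672, 201.52761840820312), 5.336409091949463)
rack ((532.07666015625, 159.52928161621094), (275.10614013671875, 60.20195388793945), 76.50579071044922) 1326
orange 40 [0.51135262 0.0704334  0.09816638] [0.50255541 0.04285975 0.07558601] [0.52025171 0.10207785 0.11232115]
27 [0.51172183 0.07195965 0.10669116] ((511.5315246582031, 71.70748901367188), (35.078758239746094, 6.401113510131836), 76.1734390258789)
green 55 [0.53171303 0.15725481 0.09363896] [0.52240122 0.12696599 0.07479957] [0.54306915 0.19228438 0.1103288 ]
30 [0.53197926 0.15832433 0.10592958] ((532.1334228515625, 159.2276611328125), (34.68955993652344, 7.037984371185303), 76.30435180664062)
blue 57 [0.55295033 0.24541534 0.0937252 ] [0.5420743  0.21423672 0.07478772] [0.56258674 0.2796945  0.10979424]
30 [0.5534737  0.24720946 0.10540933] ((553.5374145507812, 247.32122802734375), (32.55455780029297, 7.316030025482178), 77.5715103149414)
```

View pics/topc.png

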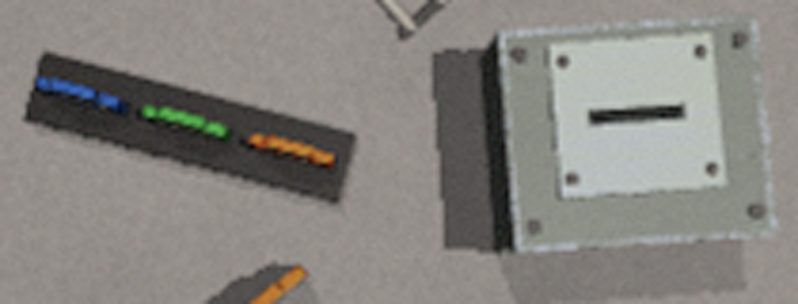

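View pics/sidec.png

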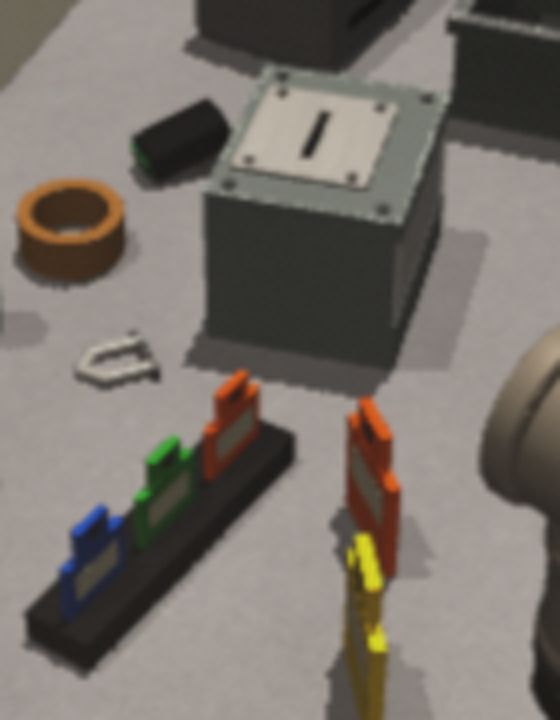

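```bash
cat >> h.py <<'E'
def go(x,y,z,jawdeg,show=True):
    """numbers for a move: target TCP world pos pointing down, tool y at jawdeg (mod 180)"""
    s=robot.observe(); r=s['tool_rot']; M=R.from_euler('xyz',r)
    a=np.radians(jawdeg); best=None
    for k in (0,np.pi):
        ty=np.array([np.cos(a+k),np.sin(a+k),0]); tz=np.array([0,0,-1.]); tx=np.cross(ty,tz)
        T=R.from_matrix(np.stack([tx,ty,tz],1)); w=(M.inv()*T).as_rotvec()
        if best is None or np.linalg.norm(w)<np.linalg.norm(best): best=w
    d=M.inv().apply(np.array([x,y,z])-s['tool_pos'])
    print('turn',(best/(np.pi/2)).round(4),'shift',(d/0.3).round(4),'mm',(d*1000).round(1))
def st():
    s=robot.observe(); M=R.from_euler('xyz',s['tool_rot']).as_matrix()
    print('t',round(s['time'],2),'pos',s['tool_pos'].round(4),'jaw',np.degrees(np.arctan2(M[1,1],M[0,1])).round(2),'tz',M[:,2].round(3),'F',s['contact_force'].round(1),'open',round(s['opening'],4),'q',s['qpos'].round(2))
def ray(c,u,v,z):
    f=200/np.tan(np.radians(float(c['fov_y']))/2); T=c['cam_to_world']
    d=T[:3,:3]@np.array([(u-c['cx'])/f,(v-c['cy'])/f,1]); o=T[:3,3]; return o+d*(z-o[2])/d[2]
E
python3 - <<'E'
from h import *
c=load('top'); g=c['image'].max(2)[195:230,375:410]
ys,xs=np.nonzero(g<90); print(len(xs),xs.mean()+375,ys.mean()+195,xs.min()+375,xs.max()+375)
print('slot',ray(c,xs.mean()+375,ys.mean()+195,.164))
w=255.-c['image'].mean(2)
st(); go(.5117,.0717,.22,-13.5)
# rack predicted slots
e=np.array([np.cos(np.radians(76.5)),np.sin(np.radians(76.5))]); print(np.array([.5321,.1595])-.09*e)
E
```

```text
71 392.2957746478873 209.57746478873239 380 404
slot [ 0.53869496 -0.19224632  0.164     ]
t 0.15 pos [0.1362 0.5067 0.2262] jaw 74.95 tz [-0.    -0.001 -1.   ] F [-0.1  0.4  0.4] open 0.0919 q [ 1.16  0.34  1.52  0.    1.28 -0.15]
turn [-6.000e-04  5.000e-04  9.827e-01] shift [-1.5852 -1.0752  0.0217] mm [-475.6 -322.6    6.5]
[0.51108992 0.07198671]
```

{"name": "arm_command", "arguments": {"motion": [[[0, 0, 0.5, -0.8, -0.54, 0, 1], [0, 0, 0.5, -0.8, -0.54, 0, 1], [0, 0, 0.5, -0.8, -0.54, 0, 1], [0, 0, 0.5, -0.8, -0.54, 0, 1], [0, 0, 0.5, -0.8, -0.54, 0, 1], [0, 0, 0.5, -0.8, -0.54, 0, 1], [0, 0, 0.5, -0.8, -0.54, 0, 1], [0, 0, 0.5, -0.8, -0.54, 0, 1]]]}}

```text
time: 0.95
tool_pos: [0.3264, 0.2876, 0.2266]
tool_rot: [-3.141, -0.0, 2.091]
contact_force: [0.2, -0.7, 0.0]
opening: 0.0918
```

Run:
```python
from h import *
st(); go(.5115,.0718,.22,-13.5)
```

```text
t 0.95 pos [0.3264 0.2876 0.2266] jaw 29.81 tz [-0.001  0.    -1.   ] F [ 0.2 -0.7  0. ] open 0.0918 q [0.55 0.18 1.75 0.   1.21 0.03]
turn [-4.000e-04 -1.000e-04  4.812e-01] shift [-0.931   0.1778  0.0215] mm [-279.3   53.3    6.4]
```

{"name": "arm_command", "arguments": {"motion": [[[0, 0, 0.48, -0.93, 0.18, 0.06, 1], [0, 0, 0.48, -0.93, 0.18, 0.06, 1], [0, 0, 0.48, -0.93, 0.18, 0.06, 1], [0, 0, 0.48, -0.93, 0.18, 0.06, 1], [0, 0, 0.48, -0.93, 0.18, 0.06, 1], [0, 0, 0.48, -0.93, 0.18, 0.06, 1], [0, 0, 0.48, -0.93, 0.18, 0.06, 1], [0, 0, 0.48, -0.93, 0.18, 0.06, 1]]]}}

```text
time: 1.75
tool_pos: [0.5117, 0.0745, 0.2081]
tool_rot: [-3.14, -0.0, 1.34]
contact_force: [0.1, -0.1, 0.3]
opening: 0.0919
```

Run:
```python
from h import *
st(); c=cam('wrist'); save(c,'w1.png'); P=pts(c)
i=c['image'].astype(int)
m=(i[...,0]>130)&(i[...,1]<130)&(i[...,2]<80)&(P[...,2]>.09)&(P[...,2]<.115)
q=P[m]; print(len(q),q.mean(0),q[:,2].max())
t=q[q[:,2]>.1]; print(len(t),cv2.minAreaRect(t[:,:2].astype(np.float32)*1000),np.percentile(t[:,2],[10,50,90]))
go(.5115,.0718,.084,-13.5)
```

```text
t 1.75 pos [0.5117 0.0745 0.2081] jaw -13.2 tz [-0.002  0.001 -1.   ] F [ 0.1 -0.1  0.3] open 0.0919 q [-0.    0.34  1.57  0.    1.22  0.23]
585 [0.39567866 0.13138762 0.10144132] 0.11439515497021024
274 ((402.6785888671875, 136.172607421875), (92.69515991210938, 273.7770080566406), 46.023746490478516) [0.10487932 0.10624379 0.10898283]
turn [-0.0009 -0.0002  0.0039] shift [-0.0103  0.0037  0.4146] mm [ -3.1   1.1 124.4]
```

View pics/w1.png

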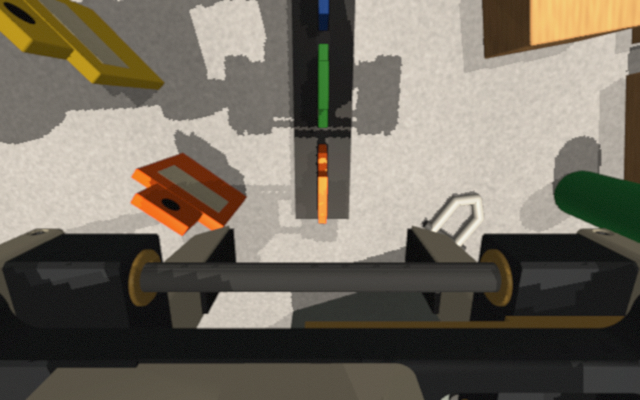

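Run:
```python
from h import *
c=load('wrist'); save(c,'w1c.png',(280,120,370,240),5); P=pts(c)
i=c['image'].astype(int)
m=(i[...,0]>100)&(i[...,1]<150)&(i[...,2]<90)&(P[...,2]>.1)&(P[...,2]<.115)
m[:, :300]=0; m[:,345:]=0
q=P[m]; print(len(q),q.mean(0)); print(cv2.minAreaRect(q[:,:2].astype(np.float32)*1000),np.percentile(q[:,2],[10,50,90]))
```

```text
123 [0.51429493 0.07120966 0.1056312 ]
((513.3983154296875, 70.74307250976562), (35.81793975830078, 7.805518627166748), 76.73320770263672) [0.10463174 0.10584797 0.10679888]
```

View pics/w1c.png

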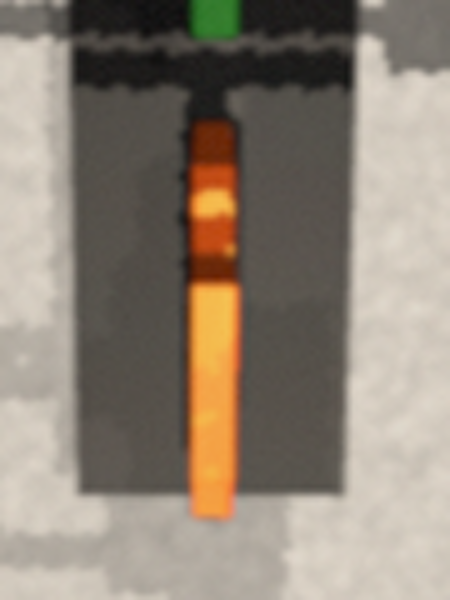

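Run:
```python
from h import *
go(.513,.0711,.085,-13.4)
```

```text
turn [-0.0009 -0.0002  0.0028] shift [-0.0114  0.0091  0.4113] mm [ -3.4   2.7 123.4]
```

{"name": "arm_command", "arguments": {"motion": [[[0, 0, 0.003, -0.011, 0.008, 0.12, 1], [0, 0, 0.003, -0.011, 0.008, 0.24, 1], [0, 0, 0.003, -0.011, 0.008, 0.34, 1], [0, 0, 0.003, -0.011, 0.008, 0.39, 1], [0, 0, 0.003, -0.011, 0.008, 0.41, 1], [0, 0, 0.003, -0.011, 0.008, 0.41, 1], [0, 0, 0.003, -0.011, 0.008, 0.41, 1], [0, 0, 0.003, -0.011, 0.008, 0.41, 1]]]}}

```text
time: 2.6
tool_pos: [0.5143, 0.07, 0.0869]
tool_rot: [3.139, -0.001, 1.335]
contact_force: [0.3, 0.8, 0.3]
opening: 0.0915
```

Run:
```python
from h import *
st(); c=cam('side'); save(c,'s2.png',(260,150,420,300),4.5)
```

```text
t 2.6 pos [0.5143 0.07   0.0869] jaw -13.49 tz [ 0.002  0.    -1.   ] F [0.3 0.8 0.3] open 0.0915 q [-0.01  0.49  1.73  0.    0.92  0.22]
```

View pics/s2.png

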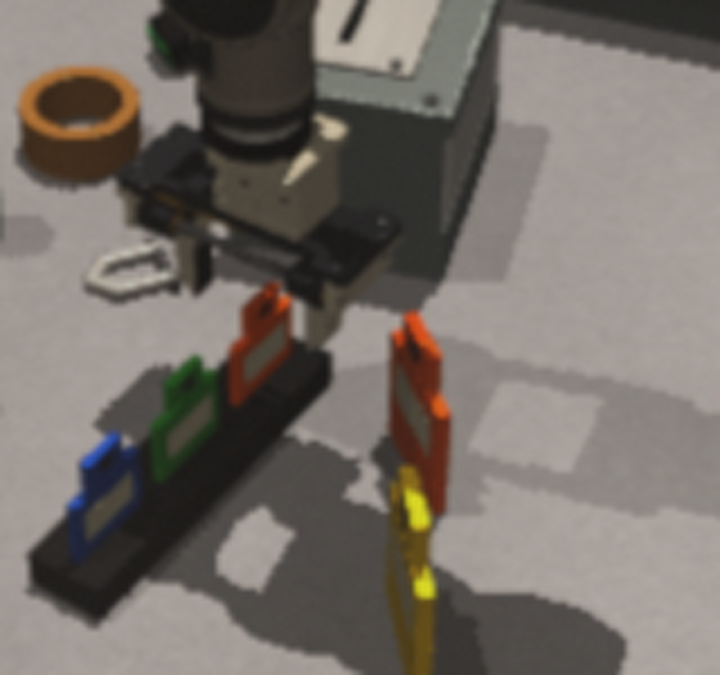

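{"name": "arm_command", "arguments": {"motion": [[[0, 0, 0, 0, -0.004, 0.004, -1], [0, 0, 0, 0, -0.004, 0.004, -1], [0, 0, 0, 0, -0.004, 0.004, -1], [0, 0, 0, 0, -0.004, 0.004, -1], [0, 0, 0, 0, -0.004, 0.004, -1], [0, 0, 0, 0, -0.004, 0.004, -1], [0, 0, 0, 0, -0.004, 0.004, -1], [0, 0, 0, 0, -0.004, 0.004, -1]]], "grip_force": 40}}

```text
time: 3.45
tool_pos: [0.5125, 0.0699, 0.0845]
tool_rot: [-3.142, -0.0, 1.335]
contact_force: [-0.8, 1.1, -0.2]
opening: 0.0321
```

Run:
```python
from h import *
st()
```

```text
t 3.45 pos [0.5125 0.0699 0.0845] jaw -13.52 tz [-0.  0. -1.] F [-0.8  1.1 -0.2] open 0.0321 q [-0.01  0.49  1.73  0.    0.92  0.22]
```

{"name": "arm_command", "arguments": {"motion": [[[0, 0, 0, 0, 0, 0, -1], [0, 0, 0, 0, 0, 0, -1], [0, 0, 0, 0, 0, 0, -1], [0, 0, 0, 0, 0, 0, -1], [0, 0, 0, 0, 0, 0, -1], [0, 0, 0, 0, 0, 0, -1]]]}}

```text
time: 4.05
tool_pos: [0.5125, 0.0699, 0.0845]
tool_rot: [3.142, -0.0, 1.335]
contact_force: [-0.1, 1.1, 0.5]
opening: 0.008
```

Run:
```python
from h import *
st()
```

```text
t 4.05 pos [0.5125 0.0699 0.0845] jaw -13.53 tz [ 0.  0. -1.] F [-0.1  1.1  0.5] open 0.008 q [-0.01  0.49  1.73  0.    0.92  0.22]
```

{"name": "arm_command", "arguments": {"motion": [[[0, 0, 0, 0, 0, -0.03, -1], [0, 0, 0, 0, 0, -0.07, -1], [0, 0, 0, 0, 0, -0.13, -1], [0, 0, 0, 0, 0, -0.24, -1], [0, 0, 0, 0, 0, -0.38, -1], [0, 0, 0, 0, 0, -0.5, -1], [0, 0, 0, 0, 0, -0.62, -1], [0, 0, 0, 0, 0, -0.65, -1]]]}}

```text
time: 4.85
tool_pos: [0.514, 0.07, 0.285]
tool_rot: [3.133, -0.002, 1.335]
contact_force: [1.2, -0.4, -0.2]
opening: 0.0077
```

Run:
```python
from h import *
st(); go(.539,-.192,.28,5.3)
```

```text
t 4.85 pos [0.514 0.07  0.285] jaw -13.52 tz [ 0.009  0.    -1.   ] F [ 1.2 -0.4 -0.2] open 0.0077 q [-0.01  0.29  1.44  0.    1.4   0.22]
turn [ 0.0057 -0.0004 -0.2091] shift [-0.8295  0.2852  0.0175] mm [-248.9   85.5    5.3]
```

Run:
```python
from h import *
go(.532,-.215,.275,5.3)
```

```text
turn [ 0.0057 -0.0004 -0.2091] shift [-0.9096  0.2803  0.034 ] mm [-272.9   84.1   10.2]
```

{"name": "arm_command", "arguments": {"motion": [[[0, 0, -0.05, -0.1, 0.03, 0, -1], [0, 0, -0.12, -0.25, 0.08, 0, -1], [0, 0, -0.21, -0.41, 0.13, 0, -1], [0, 0, -0.21, -0.57, 0.18, 0, -1], [0, 0, -0.21, -0.73, 0.23, 0, -1], [0, 0, -0.21, -0.85, 0.26, 0, -1], [0, 0, -0.21, -0.91, 0.28, 0, -1], [0, 0, -0.21, -0.91, 0.28, 0, -1]]]}}

```text
time: 5.65
tool_pos: [0.5299, -0.2172, 0.2789]
tool_rot: [-3.141, -0.0, 1.661]
contact_force: [-0.4, -0.6, -1.2]
opening: 0.0077
```

Run:
```python
from h import *
st(); c=cam('wrist'); save(c,'w3.png'); c=cam('side'); save(c,'s3.png'); st()
```

```text
t 5.65 pos [ 0.5299 -0.2172  0.2789] jaw 5.18 tz [-0.001  0.    -1.   ] F [-0.4 -0.6 -1.2] open 0.0077 q [-0.52  0.4   1.29 -0.    1.45 -0.61]
t 5.75 pos [ 0.5302 -0.2142  0.2793] jaw 5.36 tz [-0.     0.001 -1.   ] F [-0.4  0.4 -0.2] open 0.0076 q [-0.52  0.4   1.3   0.    1.45 -0.61]
```

View pics/w3.png

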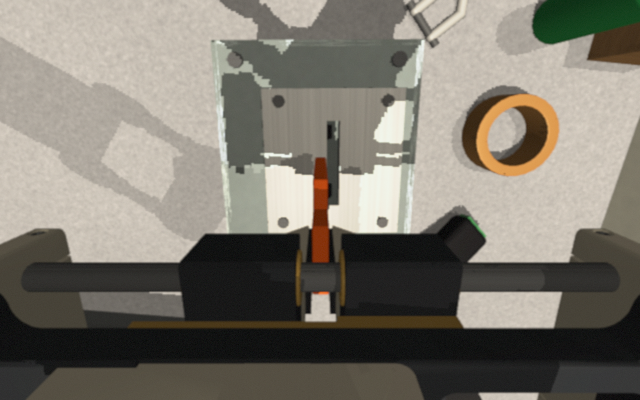

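View pics/s3.png

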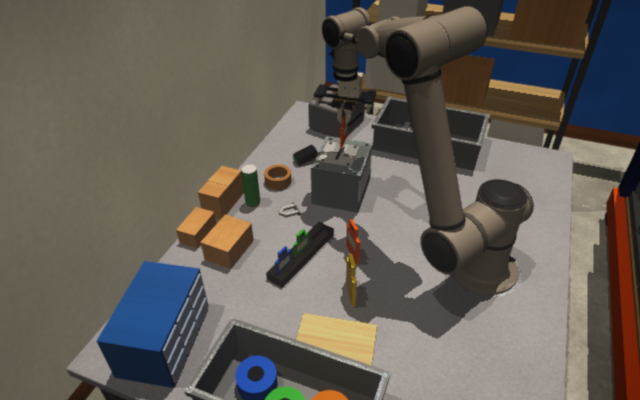

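Run:
```python
from h import *
c=cam('wrist'); save(c,'w4.png',(250,80,410,240),5); st()
print(ray(c,333,121,.164),ray(c,333.5,150,.164))
P=pts(c); T=c['cam_to_world']; print(T.round(4).tolist(),c['cx'],c['cy'])
# box roof corner pts
q=P[30:230,205:425].reshape(-1,3); q=q[(q[:,2]>.154)&(q[:,2]<.17)]; print(np.percentile(q[:,2],[5,25,50,75,95]))
```

```text
t 5.8 pos [ 0.5303 -0.2136  0.2795] jaw 5.43 tz [-0.     0.001 -1.   ] F [0.2 0.4 0.1] open 0.0073 q [-0.52  0.4   1.3   0.    1.45 -0.61]
[ 0.53580104 -0.15494022  0.164     ] [ 0.53876284 -0.1790611   0.164     ]
[[0.9956, 0.0899, 0.0256, 0.5236], [0.0934, -0.9587, -0.2687, -0.1425], [0.0004, 0.2699, -0.9629, 0.4377], [0.0, 0.0, 0.0, 1.0]] 320.0677302511624 193.71988443878263
[0.15935452 0.16027307 0.16179858 0.16433499 0.16529519]
```

View pics/w4.png

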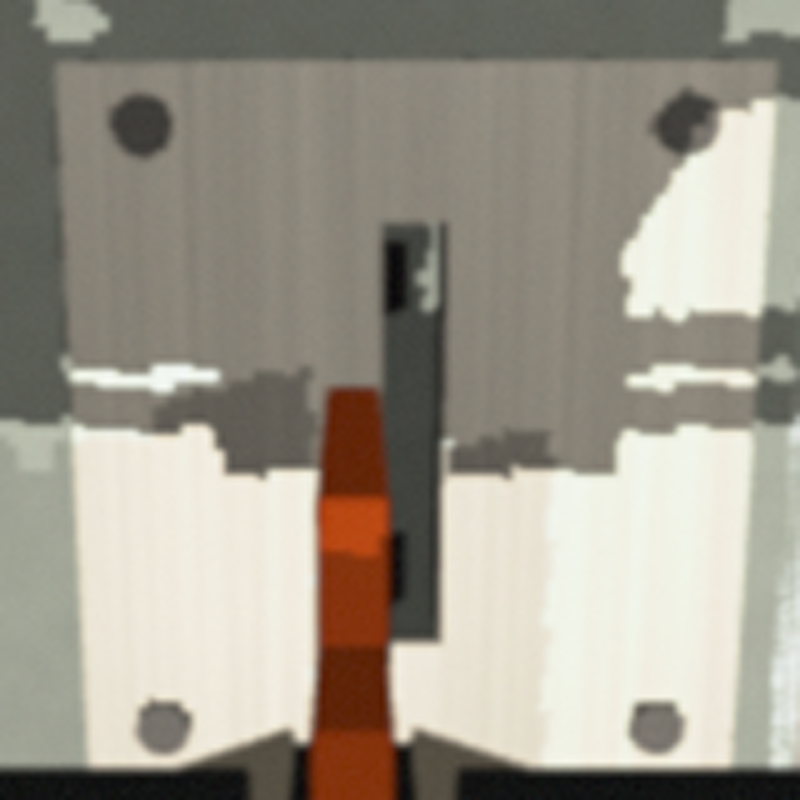

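Run:
```python
from h import *
c=load('wrist')
def r(x,y,z): return ray(c,250+x/5-.4,80+y/5-.4,z)
TL,TR,BR=r(383,223,.164),r(446,223,.164),r(440,640,.164)
for p in (TL,TR,BR): print(p.round(4))
e=TR-BR; L=np.linalg.norm(e); print('len',L,'wid',np.linalg.norm(TR-TL),'yaw',np.degrees(np.arctan2(-e[0],e[1])))
yaw=np.radians(5.35); ex=np.array([np.cos(yaw),np.sin(yaw),0]); ey=np.array([-np.sin(yaw),np.cos(yaw),0])
cen=(TL+TR)/2-.037*ey; cen2=(TR+BR)/2-.0055*ex; print('slot cen',cen,cen2)
a,b=r(327,388,.2015),r(378,388,.2015); print('foot +y corner',a,b,np.linalg.norm(a-b))
f=(a+b)/2-.034*ey; print('foot mid',f, 'tcp',robot.observe()['tool_pos'])
# shoulder: narrow end / wide top corner
for z in (.2015,): pass
# plate screws
for p in [(141,125),(687,123),(164,725),(656,725)]: print(r(*p,.164).round(4))
```

```text
[ 0.5304 -0.1581  0.164 ]
[ 0.5409 -0.1571  0.164 ]
[ 0.5479 -0.2304  0.164 ]
len 0.07363441201251432 wid 0.01058125881682929 yaw 5.4275774876122025
slot cen [ 0.53910659 -0.19442735  0.164     ] [ 0.53893063 -0.19425922  0.164     ]
foot +y corner [ 0.52353065 -0.18068224  0.2015    ] [ 0.53109722 -0.17997255  0.2015    ] 0.007599788242545991
foot mid [ 0.53048408 -0.21417928  0.2015    ] tcp [ 0.53031338 -0.21362018  0.27952151]
[ 0.489 -0.146  0.164]
[ 0.5788 -0.1373  0.164 ]
[ 0.4993 -0.2514  0.164 ]
[ 0.5891 -0.243   0.164 ]
```

Run:
```python
from h import *
go(.5388,-.1937,.25,5.4)
```

```text
turn [-0.0001 -0.0007  0.0004] shift [0.0633 0.0345 0.0985] mm [19.  10.3 29.5]
```

{"name": "arm_command", "arguments": {"motion": [[[0, 0, 0, 0.03, 0.017, 0.02, -1], [0, 0, 0, 0.06, 0.034, 0.05, -1], [0, 0, 0, 0.063, 0.034, 0.08, -1], [0, 0, 0, 0.063, 0.034, 0.098, -1], [0, 0, 0, 0.063, 0.034, 0.098, -1], [0, 0, 0, 0.063, 0.034, 0.098, -1]]]}}

```text
time: 6.4
tool_pos: [0.5387, -0.1955, 0.25]
tool_rot: [-3.141, -0.0, 1.664]
contact_force: [0.3, -0.8, 0.2]
opening: 0.0077
```

Run:
```python
from h import *
st(); c=cam('wrist'); save(c,'w5.png',(250,80,410,240),5); go(.5388,-.1937,.25,5.4)
```

```text
t 6.4 pos [ 0.5387 -0.1955  0.25  ] jaw 5.37 tz [-0.  0. -1.] F [ 0.3 -0.8  0.2] open 0.0077 q [-0.48  0.42  1.35 -0.    1.38 -0.58]
turn [ 0.0002  0.0002 -0.0005] shift [0.0066 0.0007 0.001 ] mm [2.  0.2 0.3]
```

View pics/w5.png

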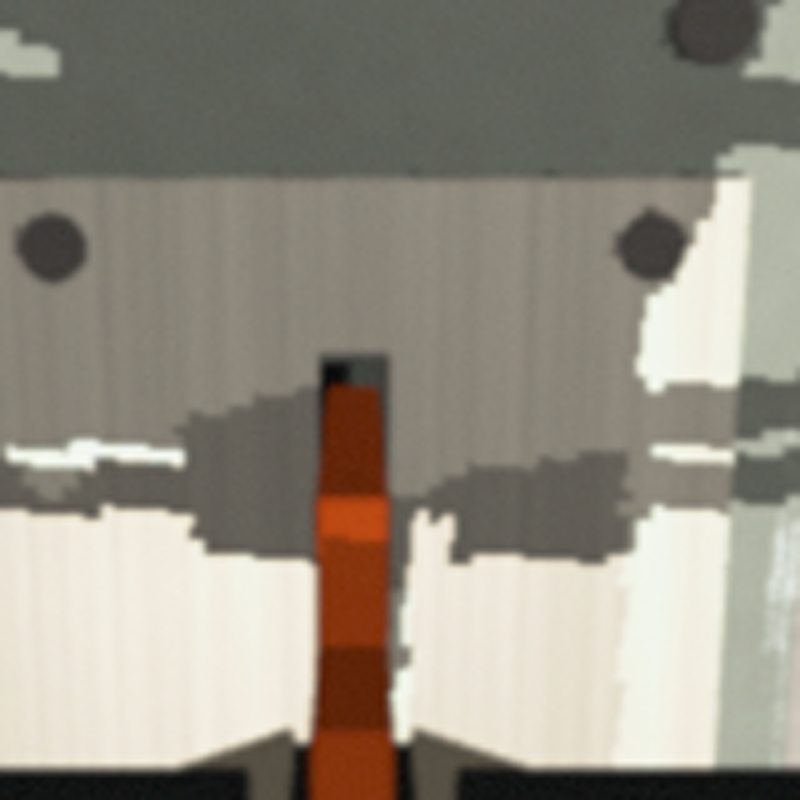

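{"name": "arm_command", "arguments": {"motion": [[[0, 0, 0, 0.004, 0, 0.005, -1], [0, 0, 0, 0.005, 0, 0.012, -1], [0, 0, 0, 0.005, 0, 0.018, -1], [0, 0, 0, 0.005, 0, 0.024, -1], [0, 0, 0, 0.005, 0, 0.03, -1], [0, 0, 0, 0.005, 0, 0.035, -1], [0, 0, 0, 0.005, 0, 0.04, -1], [0, 0, 0, 0.005, 0, 0.04, -1]]]}}

```text
time: 7.25
tool_pos: [0.5385, -0.1938, 0.2378]
tool_rot: [-3.141, -0.0, 1.665]
contact_force: [-0.6, -1.0, 0.7]
opening: 0.0076
```

Run:
```python
from h import *
st(); c=cam('wrist'); save(c,'w6.png',(250,80,410,240),5); st()
```

```text
t 7.25 pos [ 0.5385 -0.1938  0.2378] jaw 5.37 tz [-0.  0. -1.] F [-0.6 -1.   0.7] open 0.0076 q [-0.48  0.42  1.37  0.    1.35 -0.57]
t 7.3 pos [ 0.5385 -0.1939  0.238 ] jaw 5.37 tz [-0.  0. -1.] F [-0.4  0.5 -1. ] open 0.0075 q [-0.48  0.42  1.37  0.    1.35 -0.57]
```

View pics/w6.png

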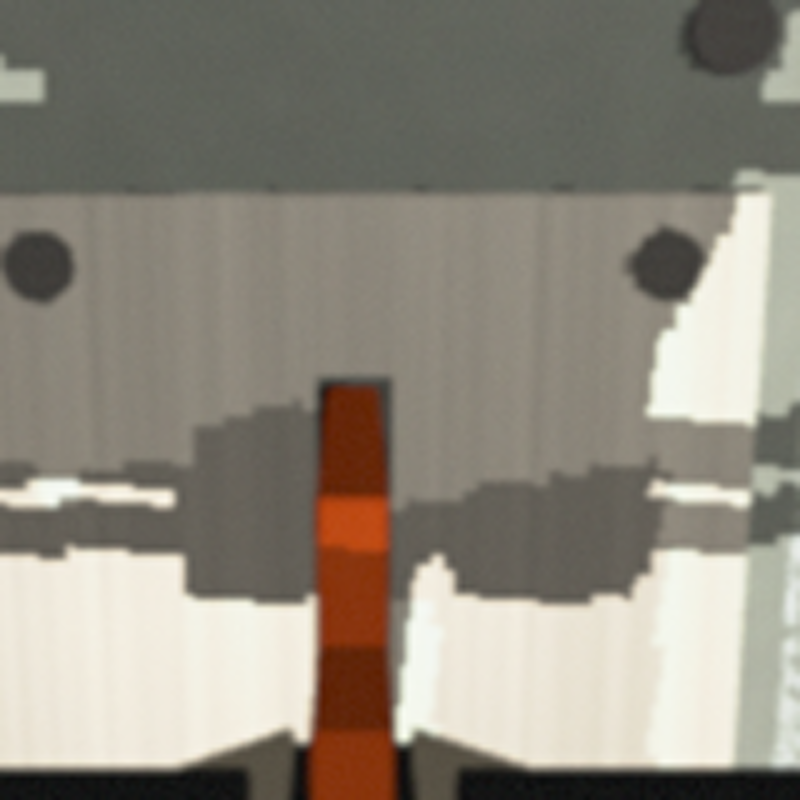

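{"name": "arm_command", "arguments": {"motion": [[[0, 0, 0, 0, 0.001, 0.005, -1], [0, 0, 0, 0, 0.001, 0.01, -1], [0, 0, 0, 0, 0.001, 0.015, -1], [0, 0, 0, 0, 0.001, 0.02, -1], [0, 0, 0, 0, 0.001, 0.02, -1]]]}}

```text
time: 7.8
tool_pos: [0.5393, -0.1939, 0.2322]
tool_rot: [3.14, 0.0, 1.665]
contact_force: [1.2, 0.4, 1.2]
opening: 0.0076
```

```bash
python3 -c "
from h import *
st()"
```

```text
t 7.8 pos [ 0.5393 -0.1939  0.2322] jaw 5.37 tz [ 0.001 -0.    -1.   ] F [1.2 0.4 1.2] open 0.0076 q [-0.48  0.43  1.38  0.    1.33 -0.57]
```

{"name": "arm_command", "arguments": {"motion": [[[0, 0, 0, 0, 0, 0.007, -1], [0, 0, 0, 0, 0, 0.014, -1], [0, 0, 0, 0, 0, 0.02, -1], [0, 0, 0, 0, 0, 0.02, -1]]], "grip_force": 55}}

```text
time: 8.2
tool_pos: [0.5398, -0.1942, 0.228]
tool_rot: [3.138, 0.002, 1.665]
contact_force: [0.9, 0.6, 8.9]
opening: 0.0076
```

```bash
python3 -c "
from h import *
st()"
```

```text
t 8.2 pos [ 0.5398 -0.1942  0.228 ] jaw 5.38 tz [ 0.004 -0.002 -1.   ] F [0.9 0.6 8.9] open 0.0076 q [-0.48  0.43  1.39  0.    1.32 -0.57]
```

{"name": "arm_command", "arguments": {"motion": [[[0, 0, 0, 0, 0, 0.007, -1], [0, 0, 0, 0, 0, 0.014, -1], [0, 0, 0, 0, 0, 0.02, -1], [0, 0, 0, 0, 0, 0.02, -1]]]}}

```text
time: 8.6
tool_pos: [0.5398, -0.1944, 0.2217]
tool_rot: [3.138, 0.002, 1.665]
contact_force: [2.0, -0.5, 6.1]
opening: 0.0078
```

Run:
```python
from h import *
st(); c=cam('wrist'); save(c,'w7.png',(250,80,410,240),5)
```

```text
t 8.6 pos [ 0.5398 -0.1944  0.2217] jaw 5.37 tz [ 0.004 -0.002 -1.   ] F [ 2.  -0.5  6.1] open 0.0078 q [-0.48  0.43  1.4  -0.    1.31 -0.57]
```

View pics/w7.png

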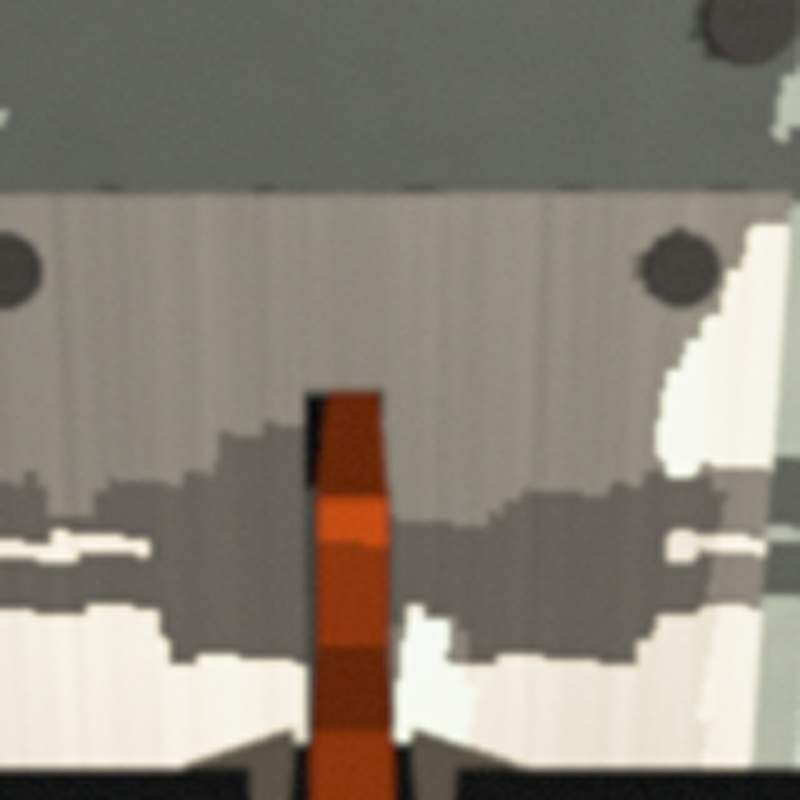

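{"name": "arm_command", "arguments": {"motion": [[[0, 0, 0, 0, 0, 0.01, -1], [0, 0, 0, 0, 0, 0.02, -1], [0, 0, 0, 0, 0, 0.03, -1], [0, 0, 0, 0, 0, 0.04, -1], [0, 0, 0, 0, 0, 0.05, -1], [0, 0, 0, 0, 0, 0.06, -1], [0, 0, 0, 0, 0, 0.07, -1]]]}}

```text
time: 9.35
tool_pos: [0.54, -0.1944, 0.2008]
tool_rot: [3.138, 0.002, 1.665]
contact_force: [1.9, 0.2, 9.0]
opening: 0.0075
```

```bash
python3 -c "
from h import *
st()"
```

```text
t 9.35 pos [ 0.54   -0.1944  0.2008] jaw 5.38 tz [ 0.004 -0.002 -1.   ] F [1.9 0.2 9. ] open 0.0075 q [-0.48  0.45  1.43  0.    1.26 -0.57]
```

{"name": "arm_command", "arguments": {"motion": [[[0, 0, 0, 0, 0, 0.012, -1], [0, 0, 0, 0, 0, 0.024, -1], [0, 0, 0, 0, 0, 0.036, -1], [0, 0, 0, 0, 0, 0.048, -1], [0, 0, 0, 0, 0, 0.06, -1], [0, 0, 0, 0, 0, 0.072, -1], [0, 0, 0, 0, 0, 0.084, -1], [0, 0, 0, 0, 0, 0.09, -1]]]}}

```text
time: 10.15
tool_pos: [0.5401, -0.1944, 0.1736]
tool_rot: [3.138, 0.002, 1.665]
contact_force: [2.5, 1.1, 9.5]
opening: 0.0077
```

Run:
```python
from h import *
st(); c=cam('wrist'); save(c,'w8.png'); P=pts(c)
```

```text
t 10.15 pos [ 0.5401 -0.1944  0.1736] jaw 5.37 tz [ 0.004 -0.002 -1.   ] F [2.5 1.1 9.5] open 0.0077 q [-0.48  0.47  1.47  0.    1.19 -0.57]
```

View pics/w8.png

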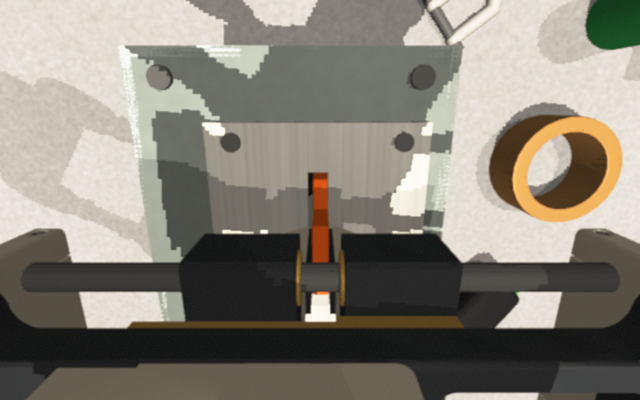

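{"name": "arm_command", "arguments": {"motion": [[[0, 0, 0, 0, 0, 0.006, -1], [0, 0, 0, 0, 0, 0.013, -1], [0, 0, 0, 0, 0, 0.013, -1], [0, 0, 0, 0, 0, 0.013, -0.5], [0, 0, 0, 0, 0, 0.013, -0.5], [0, 0, 0, 0, 0, 0.013, -0.5], [0, 0, 0, 0, 0, 0.013, -0.5]]]}}

```text
time: 10.9
tool_pos: [0.5385, -0.1937, 0.1678]
tool_rot: [-3.141, -0.001, 1.665]
contact_force: [-0.4, 0.1, 0.2]
opening: 0.0229
```

Run:
```python
from h import *
st(); c=cam('wrist'); save(c,'w9.png'); P=pts(c)
```

```text
t 10.9 pos [ 0.5385 -0.1937  0.1678] jaw 5.37 tz [-0.001  0.001 -1.   ] F [-0.4  0.1  0.2] open 0.0229 q [-0.48  0.48  1.48  0.    1.19 -0.57]
```

View pics/w9.png

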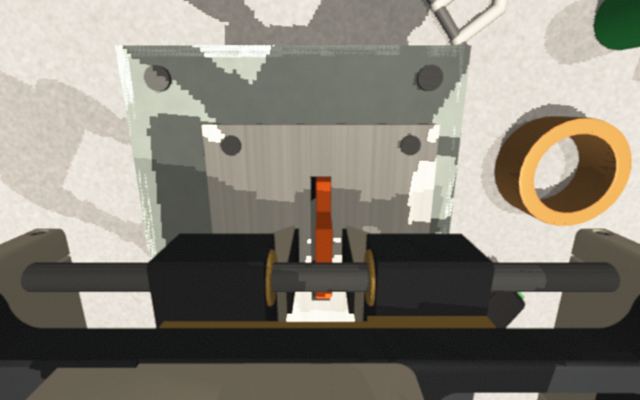

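{"name": "arm_command", "arguments": {"motion": [[[0, 0, 0, 0, 0, -0.03, -0.5], [0, 0, 0, 0, 0, -0.09, -0.5], [0, 0, 0, 0, 0.002, -0.14, -0.7], [0, 0, 0, 0, 0.004, -0.14, -1], [0, 0, 0, 0, 0.004, -0.14, -1], [0, 0, 0, 0, 0.004, -0.14, -1], [0, 0, 0, 0, 0.004, -0.14, -1]]], "grip_force": 20}}

```text
time: 11.65
tool_pos: [0.5397, -0.1936, 0.2093]
tool_rot: [-3.14, -0.001, 1.665]
contact_force: [-0.0, 0.8, 0.6]
opening: 0.0007
```

Run:
```python
from h import *
st(); c=cam('wrist'); save(c,'w10.png',(240,100,400,300),4); 
s=cam('side'); save(s,'s10.png',(290,80,390,220),5)
t=cam('top'); save(t,'t10.png',(340,170,440,260),6)
```

```text
t 11.65 pos [ 0.5397 -0.1936  0.2093] jaw 5.37 tz [-0.001  0.001 -1.   ] F [-0.   0.8  0.6] open 0.0007 q [-0.48  0.45  1.41  0.    1.28 -0.57]
```

View pics/w10.png

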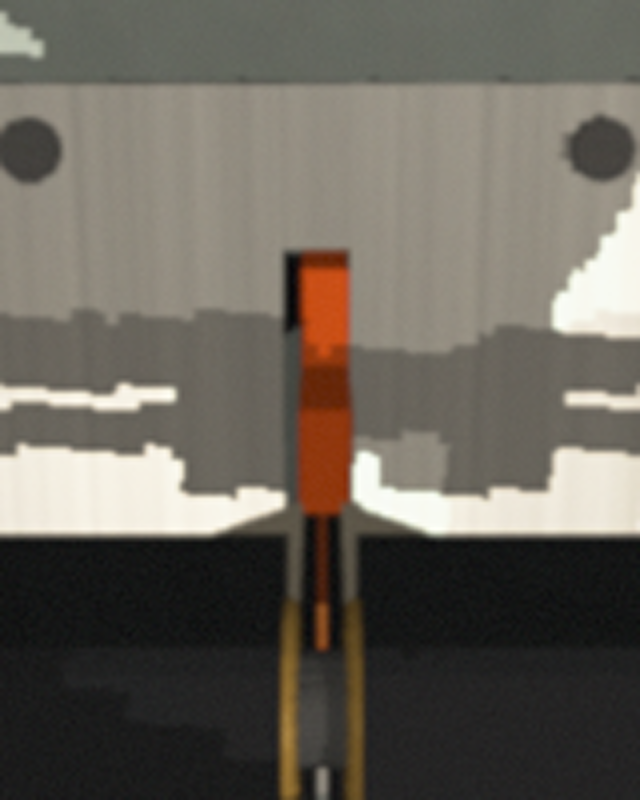

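View pics/s10.png

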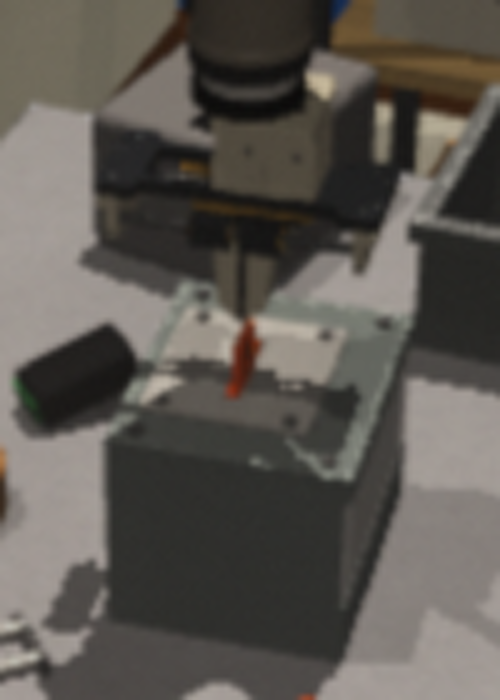

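{"name": "arm_command", "arguments": {"motion": [[[0, 0, 0, 0, 0, 0.03, -1], [0, 0, 0, 0, 0, 0.05, -1], [0, 0, 0, 0, 0, 0.06, -1], [0, 0, 0, 0, 0, 0.068, -1], [0, 0, 0, 0, 0, 0.076, -1], [0, 0, 0, 0, 0, 0.084, -1], [0, 0, 0, 0, 0, 0.092, -1], [0, 0, 0, 0, 0, 0.1, -1]]]}}

```text
time: 12.6
tool_pos: [0.5398, -0.1944, 0.1821]
tool_rot: [3.141, 0.002, 1.665]
contact_force: [-6.7, -0.1, 13.9]
opening: 0.0003
```

```bash
python3 -c "
from h import *
st()"
```

```text
t 12.6 pos [ 0.5398 -0.1944  0.1821] jaw 5.37 tz [ 0.001 -0.002 -1.   ] F [-6.7 -0.1 13.9] open 0.0003 q [-0.48  0.47  1.46 -0.    1.22 -0.57]
```

{"name": "arm_command", "arguments": {"motion": [[[0, 0, 0, 0, 0, 0.007, -1], [0, 0, 0, 0, 0, 0.014, -1], [0, 0, 0, 0, 0, 0.02, -1], [0, 0, 0, 0, 0, 0.02, -1]]]}}

```text
time: 13.0
tool_pos: [0.5397, -0.1944, 0.1758]
tool_rot: [3.141, 0.002, 1.665]
contact_force: [-5.8, -1.0, 12.1]
opening: 0.0002
```

```bash
python3 -c "
from h import *
st()"
```

```text
t 13.0 pos [ 0.5397 -0.1944  0.1758] jaw 5.37 tz [ 0.    -0.002 -1.   ] F [-5.8 -1.  12.1] open 0.0002 q [-0.48  0.47  1.46 -0.    1.2  -0.57]
```

{"name": "arm_command", "arguments": {"motion": [[[0, 0, 0, 0, 0, 0.004, -1], [0, 0, 0, 0, 0, 0.008, -1], [0, 0, 0, 0, 0, 0.012, -1], [0, 0, 0, 0, 0, 0.012, -1]]]}}

```text
time: 13.4
tool_pos: [0.5397, -0.1945, 0.1723]
tool_rot: [3.141, 0.002, 1.665]
contact_force: [-5.8, -0.5, 11.7]
opening: 0.0006
```

```bash
python3 -c "
from h import *
st()"
```

```text
t 13.4 pos [ 0.5397 -0.1945  0.1723] jaw 5.37 tz [ 0.001 -0.002 -1.   ] F [-5.8 -0.5 11.7] open 0.0006 q [-0.48  0.48  1.47 -0.    1.19 -0.57]
```

{"name": "arm_command", "arguments": {"motion": [[[0, 0, 0, 0, 0, 0.003, -1], [0, 0, 0, 0, 0, 0.006, -1], [0, 0, 0, 0, 0, 0.008, -1], [0, 0, 0, 0, 0, 0.008, -1]]]}}

```text
time: 13.8
tool_pos: [0.5399, -0.1936, 0.1677]
tool_rot: [-3.141, -0.001, 1.665]
contact_force: [0.3, 0.6, 0.3]
opening: 0.0003
```

```bash
python3 -c "
from h import *
st()"
```

```text
t 13.8 pos [ 0.5399 -0.1936  0.1677] jaw 5.37 tz [-0.001  0.001 -1.   ] F [0.3 0.6 0.3] open 0.0003 q [-0.48  0.48  1.47  0.    1.19 -0.57]
```

The force dropped to zero, so the tag has probably fallen. I'll back the arm away and check.

{"name": "arm_command", "arguments": {"motion": [[[0, 0, 0, 0, 0, -0.05, -1], [0, 0, 0, 0, 0, -0.15, -1], [0, 0, 0, 0, 0, -0.28, -1], [0, 0, 0, -0.1, 0, -0.32, -1], [0, 0, 0, -0.2, 0, -0.32, -1], [0, 0, 0, -0.25, 0, -0.32, -1], [0, 0, 0, -0.25, 0, -0.32, -1], [0, 0, 0, -0.25, 0, -0.32, -1]]]}}

```text
time: 14.6
tool_pos: [0.5468, -0.2677, 0.2632]
tool_rot: [-3.14, -0.002, 1.664]
contact_force: [-0.0, 0.2, 0.7]
opening: 0.0006
```

Run:
```python
from h import *
st(); c=cam('wrist'); save(c,'w11.png'); 
s=cam('side'); save(s,'s11.png',(250,100,420,300),4)
```

```text
t 14.6 pos [ 0.5468 -0.2677  0.2632] jaw 5.35 tz [-0.002  0.002 -1.   ] F [-0.   0.2  0.7] open 0.0006 q [-0.58  0.48  1.21  0.    1.45 -0.67]
```

View pics/w11.png

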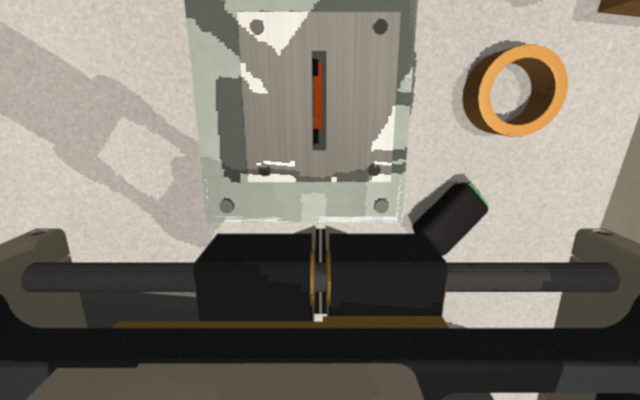

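View pics/s11.png

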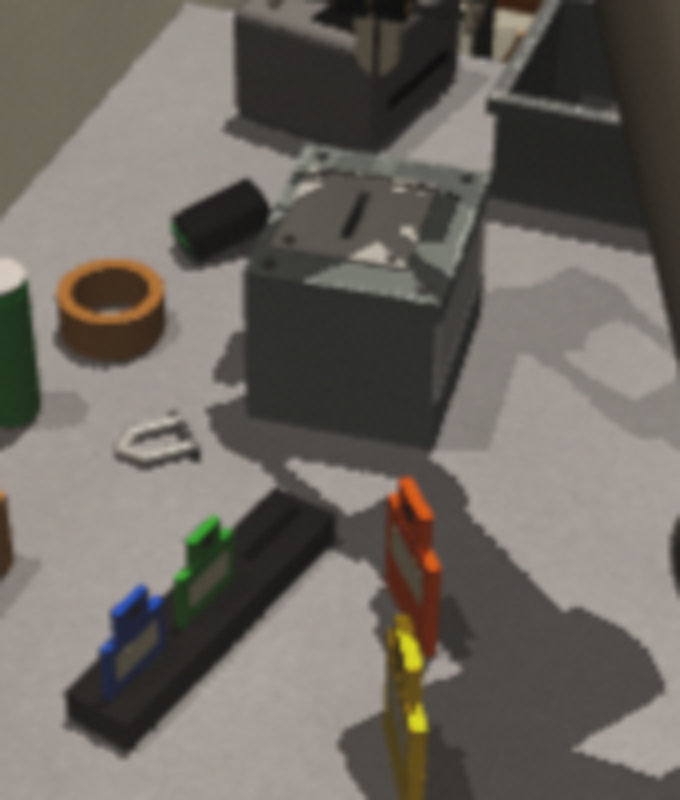

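Run:
```python
from h import *
for k in range(2):
    c=cam('wrist'); P=pts(c); i=c['image'].astype(int)
    m=(i[...,0]>90)&(i[...,1]<90)&(i[...,2]<60); m[:45]=0;m[155:]=0;m[:,:300]=0;m[:,340:]=0
    q=P[m]; print(len(q),q.mean(0).round(4),np.percentile(q[:,2],[2,25,50,75,98]).round(4))
st()
```

```text
457 [ 0.5363 -0.1922  0.1022] [0.0784 0.081  0.106  0.1066 0.149 ]
528 [ 0.5374 -0.1907  0.0921] [0.0055 0.0803 0.1057 0.1066 0.1482]
t 14.8 pos [ 0.5471 -0.2673  0.2641] jaw 5.44 tz [-0.     0.001 -1.   ] F [ 0.3  0.3 -0. ] open 0.0007 q [-0.58  0.48  1.21  0.    1.45 -0.68]
```

{"name": "arm_command", "arguments": {"motion": [[[0, 0, 0, 0, 0, 0, -1], [0, 0, 0, 0, 0, 0, -1], [0, 0, 0, 0, 0, 0, -1], [0, 0, 0, 0, 0, 0, -1], [0, 0, 0, 0, 0, 0, -1], [0, 0, 0, 0, 0, 0, -1]]]}}

```text
time: 15.4
tool_pos: [0.5471, -0.2685, 0.2642]
tool_rot: [3.142, -0.0, 1.664]
contact_force: [0.7, -0.2, -0.1]
opening: 0.0007
```

Run:
```python
from h import *
c=cam('wrist'); P=pts(c); i=c['image'].astype(int)
m=(i[...,0]>90)&(i[...,1]<90)&(i[...,2]<60); m[:45]=0;m[155:]=0;m[:,:300]=0;m[:,340:]=0
q=P[m]; print(len(q),q.mean(0).round(4),np.percentile(q[:,2],[2,25,50,75,98]).round(4))
st(); print(robot.hand_in())
```

```text
532 [ 0.5374 -0.1909  0.0923] [0.0056 0.0804 0.1056 0.1065 0.1488]
t 15.45 pos [ 0.5471 -0.2685  0.2642] jaw 5.37 tz [-0.  0. -1.] F [ 0.1 -0.7 -0.5] open 0.0001 q [-0.58  0.48  1.21  0.    1.45 -0.68]
the job is handed in; nothing more can be done
None
```

The orange tag is in the returns box, and I handed the job in at 15.45 s of the 72 s allowed; the hand-in reports no verdict.

- **How it went:** I drew the tag out of the rack by its narrow end and found the slot in the wrist camera at about (0.539, −0.194). I pushed the tag in past the spring, let go, and pushed it the rest of the way with closed fingers. The force readings stayed at about 14 N or less on each axis. They dropped to zero when the tag fell, at about 4 to 8 mm of narrow end standing out.
- **Tag at rest:** The wrist camera sees it through the slot with its top at a height of 0.106 m, so it stands on the box floor. Its position and height barely changed over the last 0.6 s.
- **Arm:** It was clear of everything when I handed in, with wrist force near zero.
- **Rest of the bench:** The last side view shows the green and blue tags still in the rack. The tape roll, shackle, scanner and the two loose tags look where they were. I judged this by eye and did not measure positions again. The carton and tally board were outside that last crop, and the spray can was only partly in it; the arm never went near any of them after the first transit.
- **Readings that disagreed:** The top and wrist cameras differed by about 2 mm on the tag and slot positions, which is within calibration. In the slot the spring pushed the tag about 1 mm to the +x side, with no harm done.

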